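# Load a drying cartridge through the dry box port

## Robot

A 6-joint arm with a two-finger parallel gripper is mounted at the origin on the work surface. World frame = base frame: x ahead of the robot, y to its left, z up, the work surface at z = 0. Lengths are in m, angles in rad, forces in N, time in s.
With the tool pointing down it reaches from about 0.35 to 0.85 m from the base axis. Payload 8.1 kg.
Tool frame: the origin (TCP) lies between the finger pads; the fingertips stand 11 mm ahead of it and the grasp point (between the pads) lies 8 mm behind it; z points along the fingers, y is the direction in which the jaws open and shut (so a half turn about z gives the same grasp; the last joint's range is limited). The gripper opens to 93 mm and grips with 3 to 60 N. Pads are 15 mm wide; open, the fingers measure 128 mm over their backs; the gripper's body (75 mm by 188 mm) begins 65 mm behind the grasp point.
Start: joints at [-1.227, 0.13, 1.488, -0, 1.523, -0.085], TCP at [0.249, -0.546, 0.23] pointing down, gripper open.
Joint ranges: [-2.96, 2.96], [-0.89, 2.26], [0.02, 2.5], [-1.34, 4.48], [0, 2.73], [-2.66, 2.66]. Speed limits (rad/s): [2.39, 2.39, 2.79, 3.14, 3.14, 3.14].

## Interface

Orientations are given as a rotation vector (axis times angle).
In Python, from rig import * gives the robot as it stands.
- The arm moves only by the tool apply_moves, never from a script. Its argument "targets" is a list of rows, each an object of numbers: "x", "y", "z": the shift along the tool's x, y, z normalised to -1 to 1, where 1 is 0.15 m; "spin": the turn about the tool's z normalised to -1 to 1, where 1 is pi/2 rad. A call has 1 to 12 rows; each row is the pose to reach, as a shift and turn from the pose commanded when the call began, along the tool's axes at that moment; what a row does not reach only later rows make up. A row lasts 1/8 s, in which the tool goes at most 62.5 mm and 10.7 degrees, less where a joint would pass 70% of its speed; a pose out of reach is approached as far as the arm can. A call with a number of a shift or a turn outside -1 to 1 is refused whole. A call with a gripper value outside its range is refused whole. "gripper" is the gripper command: -1 is fully open, 1 is shut, values between are in proportion, set as the call begins (left out, the last holds). The fingers move at their own pace and stop on an object; "squeeze" is the grip in N (left out, the last holds). Time passes only in rows, so rows that repeat a pose let the fingers close. It gives the time, the measured TCP pose, the force and the opening at its end, in the units of the state.
- state(): the state, without advancing time (a new reading comes with each control period).
- grab_frame(name): name is "scene" or "top" or "wrist"; returns (picture, depth): 384x512x3 uint8, red, green, blue; 384x512 float32, m along the optical axis (not along the pixel's ray), 0 where there is no reading.
- camera_params(name): a dict with "fovy" (degrees; the focal length in pixels is half the picture's height over the tangent of half this angle, whatever the lens; pixels are square), "cx", "cy" (the principal point, pixels), "extrinsics" (4x4, takes a point from world to camera coordinates). Camera axes: x right, y down, z forward; pixel columns grow to the right and rows downward; lengths in m; the calibration is good to about 2 mm. A picture is of the moment at which its call begins: read the wrist's pose just before it. camera_params takes no time and is no camera call; for the wrist camera it gives the pose at the moment of the call.
- sign_off(): hands the job in, once; it reports no verdict.
The state is a dict: "time": time; "q": joint angles; "joint_velocities": joint speeds; "joint_torque": joint torques, N m; "ee_pos": TCP position; "ee_rot": TCP orientation; "wrist_force": force on the tool from outside, world axes, zero at the start; "ft_torque": the same for the moment, N m; "width": finger opening in m.
Only numpy, scipy, OpenCV 4.12 (cv2) and the standard library are available. Lean on these libraries where they do the work, as an engineer would, in place of code of your own. Each camera call takes 0.05 s, during which the arm holds its last target. There are 200 camera calls.

## Task

Push the dry box's shutter open, then put the perforated metal drying cartridge on the loading ledge and slide it lengthwise through the port, without it or the gripper touching the port's rim, until it is fully inside and gently rests square against the dark steel stop. Then slide the shutter fully shut and let go, leaving the other things on the bench where they are.

Things in the scene. Friction and masses are not known exactly. Their poses are not given: they have to be found in the camera images.
- cartridge: drying cartridge: a plain aluminium block-shaped canister with rows of small dark holes, 90 mm long (its x axis) x 56 wide (y) x 45 tall (z), 0.21 to 0.39 kg, the two ends are alike; it starts flat on the bench left or right of the ledge. Origin: centre of its underside.
- box: dry box, fixed: white floor, clear walls and roof, aluminium front with a port. Origin: on the bench straight below the middle of the port's outer face; x axis level, into the box, square to its front; z up. In this frame, in mm: outside x 0 to 160, y -117 to 152, top z = 124; inside y -113 to 148. A shutter track runs above the port (x -9 to -2, y -73 to 153, z 116 to 124).
- ledge (a point): middle of the loading ledge's top, 30 mm above the bench, axes as the box's. The ledge (105 long in x, 110 wide in y) reaches from the port's outer face towards the robot; its top and the box's floor are one flat level slab through the port, without threshold, back to box x = 156 mm.
- rim: the port's rim: the aluminium front plate around the port (jambs and lintel), 10 mm thick (box x 0 to 10 mm). The port opening is 72 mm wide (box y -36 to 36) and 80 mm tall (30 to 110 mm above the bench). Same origin and axes as the box. Neither cartridge nor robot may touch it.
- stop: fixed dark steel angle bar on the floor inside the box, facing the port, 90 mm wide, 30 tall. Origin: middle of the lower edge of its face towards the port; axes as the box's. The face lies 104 to 116 mm behind the port's outer face (it varies), so a cartridge against it has its near end 14 to 26 mm behind that face: an upright gripper cannot reach that far under the lintel.
- shutter (a joint): how far the grey shutter panel (84 mm wide, 80 tall, in front of the port, outer face 8 mm ahead of it) is slid open, in m: 0 shut, 0.088 fully open (end stop), opening along the box's +y. It starts partly open, and stays where it is left; sliding friction about 2 N.
- shutter_handle (a point): centre of the shutter's black handle: an upright fin that stands 32 mm out of the panel towards the robot (box x -40 to -8), 12 mm thick along the box's y, 50 tall (z 53 to 103 mm above the bench). With the shutter shut it lies at box y = 25 mm, with it open at 113. Push its side along y.
- dish: bystander: open shallow steel dish 100 x 70 x 20 mm; origin under its centre
- amber: bystander: amber bottle 72 mm across, 170 tall; origin under its centre
- white: bystander: white plastic bottle 60 mm across, 150 tall; origin under its centre
- beaker: bystander: glass beaker 64 mm across, 75 tall, left of the box; origin under its centre
- jar: bystander: small glass jar 42 mm across, 55 tall, right of the box; origin under its centre
- reagent: bystander: amber jar 64 mm across, 130 tall; origin under its centre
- spatula: bystander: thin steel lab spatula, 150 mm long, lying across, on the bench between the robot and the ledge; origin under its middle, x along it
There are look-alikes about, which are no part of the job. Leave any blue or purple look-alike of the cartridge alone.

How it is judged:
By the outcome, as a careful person would: the job done as asked, in the order asked, and still so for the second after the job is handed in, with the robot touching nothing.
It also fails if it takes over 72 s, if anything falls off the work surface, if the arm or the gripper's body presses on something with over 40 N, if the wrist force passes 120 N, or if a joint passes its speed limit or range.

## Working session

There is one attempt and no reset: what is moved stays moved. The work goes in short steps, Python scripts to look and compute and a tool call to move; the robot and the scene stay as the last step left them, time stands still between calls to the robot, and variables do not carry over. Pictures are saved under pics/ and viewed, about 8 in all and at most 12, crops included, and the job is handed in when it is done.

Besides the shell and the picture viewer there is one more tool, called after "Emit:" as name([rows], argument=value, ...), one row to a line, values as JSON. apply_moves: Moves the arm, as the interface text tells. Scaled input: -1 to 1 covers 0.15 m each way for a shift and pi/2 rad each way for a turn. Its arguments: {"type":"object","properties":{"targets":{"type":"array","items":{"type":"object","properties":{"x":{"type":"number"},"y":{"type":"number"},"z":{"type":"number"},"spin":{"type":"number"}}}},"gripper":{"type":"number"},"squeeze":{"type":"number"}},"required":["targets"]}

```bash
ls; mkdir -p pics; cat > h.py <<'E'
from rig import *
import numpy as np, cv2
def save(name,fn):
    p=camera_params(name); im,d=grab_frame(name)
    cv2.imwrite('pics/'+fn+'.png',im[:,:,::-1]); np.savez('pics/'+fn,im=im,d=d,**{k:np.array(v) for k,v in p.items()})
    return im,d,p
def pts(d,p):
    f=d.shape[0]/2/np.tan(np.radians(p['fovy'])/2)
    v,u=np.mgrid[:d.shape[0],:d.shape[1]]
    c=np.stack([(u-p['cx'])/f*d,(v-p['cy'])/f*d,d,np.ones_like(d)],-1)
    return (c@np.linalg.inv(np.array(p['extrinsics'])).T)[...,:3]
def load(fn):
    z=np.load('pics/'+fn+'.npz'); return z['im'],z['d'],{k:z[k] for k in('fovy','cx','cy','extrinsics')}
E
python3 - <<'E'
from h import *
a=save('scene','s1');b=save('top','t1')
cv2.imwrite('pics/both.png',np.hstack([cv2.resize(a[0],(512,384)),b[0]])[:,:,::-1])
for n in('scene','top'): print(camera_params(n))
print(state())
E
```

```text
pics
{'fovy': 48.42936993143654, 'cx': 257.88318004984643, 'cy': 182.71206733040472, 'extrinsics': array([[-0.87666432,  0.48104474,  0.00745846,  0.43790778],
       [ 0.30564471,  0.56885067, -0.76353797, -0.08332178],
       [-0.37153867, -0.66708686, -0.64571986,  1.60078479],
       [ 0.        ,  0.        ,  0.        ,  1.        ]])}
{'fovy': 54.43116957386508, 'cx': 254.7811598814262, 'cy': 192.34567108404414, 'extrinsics': array([[-0.01989343, -0.99972481, -0.012432  ,  0.00766506],
       [-0.98530234,  0.02171342, -0.16943384,  0.51314079],
       [ 0.16965716,  0.00887866, -0.98546315,  0.99635743],
       [ 0.        ,  0.        ,  0.        ,  1.        ]])}
{'time': 0.1, 'q': array([-1.22737525e+00,  1.31109868e-01,  1.48921361e+00,  1.84876647e-05,
        1.52304083e+00, -8.54126130e-02]), 'joint_velocities': array([ 0.00117914,  0.00035264, -0.00305401,  0.00072175, -0.00099354,
       -0.00018343]), 'joint_torque': array([ 1.62564461e-04, -5.61341250e+01, -4.93095410e+01,  7.69521086e-02,
        2.91850884e-02, -6.57478245e-05]), 'ee_pos': array([ 0.24932597, -0.54515881,  0.22865415]), 'ee_rot': array([-3.06793346e+00, -6.68085021e-01,  3.29062414e-04]), 'wrist_force': array([ 0.52756521, -0.07918985,  0.2618554 ]), 'ft_torque': array([ 0.00602119, -0.00559296,  0.00351201]), 'width': 0.09321894714074203}
```

View pics/t1.png

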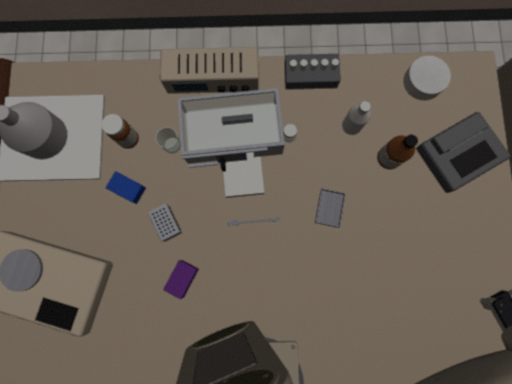

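View pics/s1.png

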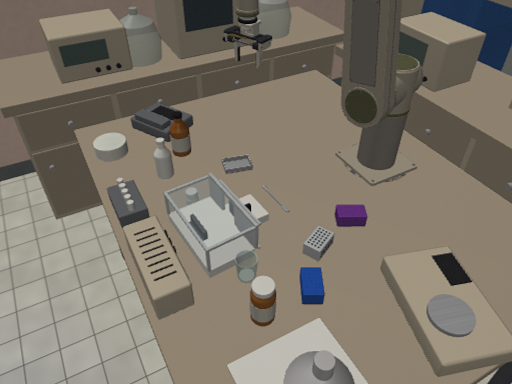

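Top view (up = +x, left = +y): box at (231,125), ledge (243,175), handle (222,160), cartridge (165,222), spatula (253,221), dish (330,208); blue at (125,187) and purple at (181,279) are decoys. Beaker at (170,142).

```bash
python3 - <<'E'
from h import *
im,d,p=load('t1'); P=pts(d,p)
def rect(m,name,lo,hi,box):
    x0,x1,y0,y1=box; r=np.zeros(d.shape,bool); r[y0:y1,x0:x1]=1
    m=m&r&(P[...,2]>lo)&(P[...,2]<hi)
    n,l,s,c=cv2.connectedComponentsWithStats(m.astype(np.uint8)); k=1+np.argmax(s[1:,4]); m=l==k
    q=P[m]; R=cv2.minAreaRect((q[:,:2]*1000).astype(np.float32)); print(name,m.sum(),'z',np.percentile(q[:,2],[5,50,95]).round(4),'rect',np.round(R[0],1),np.round(R[1],1),round(R[2],2), 'mean',q.mean(0).round(4)); return q
T=np.ones(d.shape,bool)
rect(T,'cart',.038,.055,(140,190,195,250))
rect(T,'ledge',.02,.04,(200,280,155,205))
rect(T,'top',.112,.135,(170,290,85,175))
rect(T,'floor',.02,.04,(180,285,90,160))
rect(T,'bench',-.02,.02,(100,300,200,260))
rect(T,'beaker',.04,.1,(155,182,125,156))
rect(T,'dish',.008,.04,(310,350,185,235))
big=cv2.resize(im[80:260,130:300],None,fx=4,fy=4,interpolation=cv2.INTER_CUBIC)[:600]
cv2.imwrite('pics/c1.png',big[:,:,::-1])
# black handle
g=im.max(2)<50
rect(g,'handle',.05,.13,(195,250,140,180))
E
```

```text
cart 661 z [0.041  0.0442 0.0475] rect [435.9 252.1] [90.1 56.3] 25.52 mean [0.4357 0.2512 0.0442]
ledge 1373 z [0.026  0.0293 0.0326] rect [568.6  16.9] [113.8 139.4] 4.38 mean [0.5619 0.0286 0.0293]
top 6025 z [0.113  0.1158 0.1233] rect [690.6  59.1] [173.1 273.4] 4.62 mean [0.6902 0.0604 0.1164]
floor 87 z [0.0268 0.0297 0.0379] rect [622.9 -14.3] [69.  22.2] 88.56 mean [ 0.6209 -0.0018  0.0303]
bench 11217 z [-0.004  -0.0007  0.0028] rect [417.8 161.2] [579.5 170. ] 88.75 mean [ 0.4153  0.151  -0.0007]
beaker 275 z [0.0432 0.0653 0.076 ] rect [668.9 241.1] [61.8 61. ] 42.99 mean [0.6718 0.2438 0.0629]
dish 181 z [0.01   0.0177 0.0215] rect [ 469.7 -214.8] [ 70.1 100. ] 77.18 mean [ 0.47   -0.2166  0.0169]
handle 281 z [0.0536 0.0823 0.1076] rect [591.1  92.3] [142.6  39.2] 89.13 mean [0.6024 0.0794 0.0825]
```

View pics/c1.png

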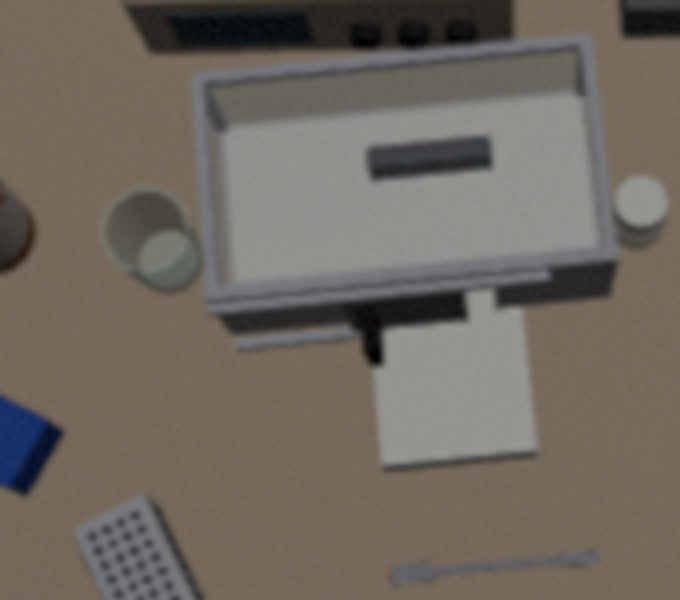

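Crop: ledge corners about (380,465),(537,450); stop at (370–490,140–180), shutter handle at (372,340), covering the left of the port. Box yaw ≈ +4.6°. Now a finer fit by ray casting.

```bash
cat >> h.py <<'E'
def cast(uv,z,p,H=384):
    f=H/2/np.tan(np.radians(float(p['fovy']))/2); E=np.array(p['extrinsics']); R,t=E[:3,:3],E[:3,3]
    uv=np.atleast_2d(np.array(uv,float)); r=np.c_[(uv[:,0]-p['cx'])/f,(uv[:,1]-p['cy'])/f,np.ones(len(uv))]@R; c=-R.T@t
    return c+r*((z-c[2])/r[:,2])[:,None]
E
python3 - <<'E'
from h import *
im,d,p=load('t1'); P=pts(d,p); hsv=cv2.cvtColor(im,cv2.COLOR_RGB2HSV)
# ledge: whitish
m=((hsv[...,1]<40)&(hsv[...,2]>110)).astype(np.uint8); k=np.zeros_like(m); k[158:205,215:275]=1; m&=k
m=cv2.morphologyEx(m,cv2.MORPH_OPEN,np.ones((5,5)))
ys,xs=np.nonzero(m); W=cast(np.c_[xs,ys],.03,p)*1000
R=cv2.minAreaRect(W[:,:2].astype(np.float32)); print('ledge',R,cv2.boxPoints(R).round(1).tolist())
a=np.radians(4.6); U=np.array([[np.cos(a),np.sin(a)],[-np.sin(a),np.cos(a)]])
L=W[:,:2]@U.T; 
# edges in approx box axes
fr=[(v,L[abs(L[:,1]-v)<2,0].min()) for v in np.arange(-25,60,5)]
print('front fit',np.polyfit(*zip(*fr),1)); 
rt=[(v,L[abs(L[:,0]-v)<2,1].min()) for v in np.arange(525,590,5)]; lf=[(v,L[abs(L[:,0]-v)<2,1].max()) for v in np.arange(525,580,5)]
print('right',np.round(rt,1).tolist(),'left',np.round(lf,1).tolist()); print(np.round(fr,1).tolist())
# stop
m=((hsv[...,2]<95)).astype(np.uint8); k=np.zeros_like(m); k[108:130,215:260]=1; m&=k
n,l,s,c=cv2.connectedComponentsWithStats(m); i=1+np.argmax(s[1:,4]); print('stop px',s[i])
ys,xs=np.nonzero(l==i)
lo=[(x,ys[xs==x].max()+.5) for x in np.unique(xs)]; S=cast(lo,.03,p)[:,:2]*1000@U.T; print('stop',S.round(1).tolist())
# handle
m=(hsv[...,2]<45)&(P[...,2]>.085)&(P[...,2]<.115); m[:150]=0;m[185:]=0;m[:,:200]=0;m[:,250:]=0
q=P[m]*1000; H=q[:,:2]@U.T; print('handle',m.sum(),H.min(0),H.max(0),np.median(H,0),np.argwhere(m).min(0),np.argwhere(m).max(0))
t=(P[...,2]>.112)&(P[...,2]<.135); t[:,:170]=0;t[:,290:]=0;t[:85]=0;t[175:]=0
q=P[t][:,:2]*1000@U.T; print('top ext',np.percentile(q,[.3,99.7],axis=0))
E
```

```text
ledge ((563.26953125, 30.732830047607422), (103.13870239257812, 113.11177062988281), 4.531795024871826) [[507.3999938964844, 83.0], [516.2999877929688, -29.700000762939453], [619.0999755859375, -21.600000381469727], [610.2000122070312, 91.19999694824219]]Traceback (most recent call last):
  File "<stdin>", line 11, in <module>
    return umr_minimum(a, axis, None, out, keepdims, initial, where)
ValueError: zero-size array to reduction operation minimum which has no identity
```

```bash
cat >> h.py <<'E'
A=np.radians(4.55); O=np.array([616.6,35.0])
UB=np.array([[np.cos(A),np.sin(A)],[-np.sin(A),np.cos(A)]])
def tobox(w): return (np.atleast_2d(w)[:,:2]-O)@UB.T   # mm
def tow(b): return np.atleast_2d(b)@UB+O
E
python3 - <<'E'
from h import *
im,d,p=load('t1'); P=pts(d,p); hsv=cv2.cvtColor(im,cv2.COLOR_RGB2HSV)
m=((hsv[...,2]<95)).astype(np.uint8); k=np.zeros_like(m); k[108:130,215:260]=1; m&=k
n,l,s,c=cv2.connectedComponentsWithStats(m); i=1+np.argmax(s[1:,4]); print('stop px',s[i])
ys,xs=np.nonzero(l==i)
lo=[(x,ys[xs==x].max()+.5) for x in np.unique(xs)]; print('stop',tobox(cast(lo,.03,p)*1000).round(1)[::3].tolist())
m=(hsv[...,2]<60)&(P[...,2]>.085)&(P[...,2]<.115); m[:150]=0;m[185:]=0;m[:,:200]=0;m[:,250:]=0
H=tobox(P[m]*1000); H=H[H[:,0]<-14]; print('handle',len(H),H.min(0),H.max(0),np.median(H,0))
uv=[(p_[1],p_[0]) for p_ in np.argwhere(hsv[...,2]<45) if 160<=p_[0]<180 and 210<p_[1]<235]
print('handle px',len(uv)); B=tobox(cast(uv,.103,p)*1000); B=B[B[:,0]<-16]; print(B.min(0),B.max(0))
t=(P[...,2]>.112)&(P[...,2]<.135); t[:,:170]=0;t[:,290:]=0;t[:85]=0;t[175:]=0
print('top ext',np.percentile(tobox(P[t]*1000),[.3,99.7],axis=0))
s=state(); print(cv2.Rodrigues(s['ee_rot'])[0].round(4), 'TCP box',tobox(s['ee_pos']*1000))
print('cart box',tobox([[435.9,252.1]]))
E
```

```text
stop px [222 114  31  11 249]
stop [[112.0, 44.9], [105.0, 36.7], [104.1, 28.0], [106.2, 19.0], [105.3, 10.3], [104.4, 1.6], [106.5, -7.4], [105.6, -16.1], [104.7, -24.8], [106.8, -33.8], [105.9, -42.6]]
handle 47 [-41.60730585  44.84679985] [-14.38749461  56.74817213] [-27.47742567  49.58614403]
handle px 56
[-48.11199907  22.28474054] [-19.21470303  59.70533173]
top ext [[  -9.93985732 -117.40453126]
 [ 161.05062191  153.68766162]]
[[ 9.095e-01  4.158e-01 -6.000e-04]
 [ 4.158e-01 -9.095e-01  1.700e-03]
 [ 2.000e-04 -1.800e-03 -1.000e+00]] TCP box [[-412.14000453 -549.19493262]]
cart box [[-162.90818672  230.75056381]]
```

Box frame cross-checks: origin (616.6, 35.0) mm, yaw 4.55°, with the ledge and roof extents agreeing. Stop face is at box x≈105.5 and handle at y≈50 (open ~25 mm). Next: close the gripper, align jaws to box y, and go to the handle's right side.

Emit:
apply_moves([
  {"x": 0.92,"y": -0.66,"spin": 0.222},
  {"x": 0.92,"y": -0.66,"spin": 0.222},
  {"x": 0.92,"y": -0.66,"spin": 0.222},
  {"x": 0.92,"y": -0.66,"spin": 0.222},
], gripper=1, squeeze=10)

```text
$.targets[0]: bad value
```

Emit:
apply_moves([
  {"x": 0.64,"y": -0.93},
  {"x": 0.64,"y": -0.93},
  {"x": 0.64,"y": -0.93},
])

```text
$.targets[0]: bad value
```

Emit:
apply_moves([
  {"x": 0.64,"y": -0.93},
  {"x": 0.64,"y": -0.93},
  {"x": 0.64,"y": -0.93},
])

```text
$.targets[0]: bad value
```

Emit:
apply_moves([
  {"x": 0.44,"y": -0.8},
  {"x": 0.44,"y": -0.8},
  {"x": 0.44,"y": -0.8},
  {"x": 0.44,"y": -0.8},
])

```text
$.targets[0]: bad value
```

```bash
cat > st.py <<'E'
from h import *
s=state(); r=cv2.Rodrigues(s['ee_rot'])[0]
print('t',round(s['time'],2),'box',tobox(s['ee_pos']*1000).round(1),'z',round(s['ee_pos'][2]*1000,1),'yaw-box',round(np.degrees(np.arctan2(r[1,0],r[0,0])-A),2),'F',s['wrist_force'].round(2),'w',round(s['width']*1000,1),'tilt',r[2,:2].round(4))
E
python3 st.py
```

```text
t 0.1 box [[-412.1 -549.2]] z 228.7 yaw-box 20.02 F [ 0.53 -0.08  0.26] w 93.2 tilt [ 0.0002 -0.0018]
```

Refused; probably every row needs all four fields.

Emit:
apply_moves([
  {"x": 0.92,"y": -0.66,"z": 0,"spin": 0.222},
  {"x": 0.92,"y": -0.66,"z": 0,"spin": 0.222},
  {"x": 0.92,"y": -0.66,"z": 0,"spin": 0.222},
  {"x": 0.92,"y": -0.66,"z": 0,"spin": 0.222},
], gripper=1, squeeze=10)

```text
time: 0.6
ee_pos: [0.3351, -0.3958, 0.2294]
ee_rot: [-3.138, -0.132, -0.0]
wrist_force: [0.1, -0.3, 0.4]
width: 0.0578
```

```bash
cat st.py|head -2; python3 st.py
```

```text
from h import *
s=state(); r=cv2.Rodrigues(s['ee_rot'])[0]
t 0.6 box [[-314.7 -407.1]] z 229.4 yaw-box 0.26 F [ 0.1  -0.28  0.36] w 57.8 tilt [ 0.0002 -0.0007]
```

Emit:
apply_moves([
  {"x": 0.64,"y": -0.93,"z": 0,"spin": 0},
  {"x": 0.64,"y": -0.93,"z": 0,"spin": 0},
  {"x": 0.64,"y": -0.93,"z": 0,"spin": 0},
])

```text
time: 0.98
ee_pos: [0.4188, -0.2505, 0.2294]
ee_rot: [-3.139, -0.126, 0.0]
wrist_force: [0.1, -0.5, -0.6]
width: 0.0274
```

Emit:
apply_moves([
  {"x": 0.64,"y": -0.93,"z": 0,"spin": 0},
  {"x": 0.64,"y": -0.93,"z": 0,"spin": 0},
  {"x": 0.64,"y": -0.93,"z": 0,"spin": 0},
])

```text
time: 1.35
ee_pos: [0.5038, -0.1035, 0.2294]
ee_rot: [3.139, 0.127, -0.0]
wrist_force: [-0.6, -0.8, -0.6]
width: 0.001
```

Emit:
apply_moves([
  {"x": 0.62,"y": -0.87,"z": 0,"spin": 0},
  {"x": 0.62,"y": -0.87,"z": 0,"spin": 0},
  {"x": 0.62,"y": -0.87,"z": 0,"spin": 0},
  {"x": 0.62,"y": -0.87,"z": 0,"spin": 0},
])

```text
time: 1.85
ee_pos: [0.5859, 0.0339, 0.2287]
ee_rot: [-3.139, -0.13, 0.002]
wrist_force: [-0.2, 0.1, 0.9]
width: 0.0003
```

```bash
python3 st.py
```

```text
t 1.85 box [[-30.7   1.3]] z 228.7 yaw-box 0.19 F [-0.21  0.13  0.94] w 0.3 tilt [-0.0011 -0.0002]
```

Emit:
apply_moves([
  {"x": 0,"y": 0,"z": 0.4,"spin": 0},
  {"x": 0,"y": 0,"z": 0.7,"spin": 0},
  {"x": 0,"y": 0,"z": 0.97,"spin": 0},
  {"x": 0,"y": 0,"z": 0.97,"spin": 0},
])

```text
time: 2.35
ee_pos: [0.5816, 0.031, 0.08]
ee_rot: [-3.139, -0.123, 0.013]
wrist_force: [-0.2, -0.0, 1.1]
width: 0.0005
```

Emit:
apply_moves([
  {"x": 0,"y": -0.08,"z": 0,"spin": 0},
  {"x": 0,"y": -0.14,"z": 0,"spin": 0},
  {"x": 0,"y": -0.2,"z": 0,"spin": 0},
  {"x": 0,"y": -0.26,"z": 0,"spin": 0},
  {"x": 0,"y": -0.32,"z": 0,"spin": 0},
  {"x": 0,"y": -0.38,"z": 0,"spin": 0},
  {"x": 0,"y": -0.43,"z": 0,"spin": 0},
  {"x": 0,"y": -0.47,"z": 0,"spin": 0},
  {"x": 0,"y": -0.5,"z": 0,"spin": 0},
  {"x": 0,"y": -0.52,"z": 0,"spin": 0},
  {"x": 0,"y": -0.54,"z": 0,"spin": 0},
])

```text
time: 3.72
ee_pos: [0.5786, 0.1135, 0.0841]
ee_rot: [3.139, 0.125, -0.0]
wrist_force: [1.4, -2.6, 1.3]
width: 0.0005
```

```bash
python3 st.py
```

```text
t 3.73 box [[-31.6  81.3]] z 84.1 yaw-box 0.03 F [ 1.39 -2.57  1.33] w 0.5 tilt [-0.0001  0.    ]
```

Emit:
apply_moves([
  {"x": 0,"y": -0.02,"z": 0,"spin": 0},
  {"x": 0,"y": -0.035,"z": 0,"spin": 0},
  {"x": 0,"y": -0.05,"z": 0,"spin": 0},
  {"x": 0,"y": -0.06,"z": 0,"spin": 0},
  {"x": 0,"y": -0.065,"z": 0,"spin": 0},
  {"x": 0,"y": -0.065,"z": 0,"spin": 0},
])

```text
time: 4.47
ee_pos: [0.5778, 0.1232, 0.0841]
ee_rot: [3.139, 0.126, -0.0]
wrist_force: [1.0, -2.3, 0.7]
width: 0.0005
```

```bash
python3 st.py
```

```text
t 4.47 box [[-31.6  91. ]] z 84.1 yaw-box 0.04 F [ 1.02 -2.3   0.72] w 0.5 tilt [-0.0001  0.    ]
```

Emit:
apply_moves([
  {"x": 0,"y": -0.01,"z": 0,"spin": 0},
  {"x": 0,"y": -0.02,"z": 0,"spin": 0},
  {"x": 0,"y": -0.03,"z": 0,"spin": 0},
  {"x": 0,"y": -0.03,"z": 0,"spin": 0},
])

```text
time: 4.97
ee_pos: [0.5779, 0.1235, 0.0842]
ee_rot: [3.133, 0.123, -0.001]
wrist_force: [0.9, -19.8, 2.9]
width: 0.0002
```

```bash
python3 st.py
```

```text
t 4.97 box [[-31.6  91.3]] z 84.2 yaw-box -0.04 F [  0.9  -19.77   2.95] w 0.2 tilt [-0.0006  0.0061]
```

Shutter is at its end stop (~20 N). Back off, rise, and go over the cartridge.

Emit:
apply_moves([
  {"x": 0,"y": 0.06,"z": 0,"spin": 0},
  {"x": 0,"y": 0.06,"z": -0.3,"spin": 0},
  {"x": 0,"y": 0.06,"z": -0.67,"spin": 0},
  {"x": 0,"y": 0.06,"z": -0.67,"spin": 0},
])

```text
time: 5.48
ee_pos: [0.5815, 0.1196, 0.1908]
ee_rot: [-3.137, -0.126, -0.015]
wrist_force: [0.1, 0.7, 0.5]
width: 0.0005
```

Emit:
apply_moves([
  {"x": -0.87,"y": -1,"z": 0,"spin": -0.233},
  {"x": -0.87,"y": -1,"z": 0,"spin": -0.233},
  {"x": -0.87,"y": -1,"z": 0,"spin": -0.233},
  {"x": -0.87,"y": -1,"z": 0,"spin": -0.233},
  {"x": -0.87,"y": -1,"z": 0,"spin": -0.233},
  {"x": -0.87,"y": -1,"z": 0,"spin": -0.233},
], gripper=-1)

```text
time: 6.22
ee_pos: [0.437, 0.2569, 0.1843]
ee_rot: [3.064, 0.693, -0.0]
wrist_force: [-0.2, -0.1, 0.5]
width: 0.0557
```

```bash
python3 st.py; python3 - <<'E'
from h import *
im,d,p=save('wrist','w1'); P=pts(d,p); m=((P[...,2]>.036)&(P[...,2]<.055)).astype(np.uint8)
n,l,s,c=cv2.connectedComponentsWithStats(m)
for i in range(1,n):
    if s[i,4]>800:
        q=P[l==i]*1000; print(s[i],q.mean(0).round(1),cv2.minAreaRect(q[:,:2].astype(np.float32)))
E
```

```text
t 6.22 box [[-161.4  235.5]] z 184.3 yaw-box 20.95 F [-0.23 -0.12  0.48] w 55.7 tilt [-0.0003  0.0003]
[ 133    0  117   87 5763] [530.2 354.4  43.7] ((536.7446899414062, 360.7643127441406), (80.69764709472656, 56.10231018066406), 61.3089714050293)
[420   0  49  75 886] [610.9 175.2  45.5] ((609.0577392578125, 173.99734497070312), (59.380775451660156, 26.106544494628906), 48.16870880126953)
[ 232  140   63   96 5833] [439.  251.2  43.6] ((436.5135498046875, 250.0089569091797), (90.03094482421875, 56.04888153076172), 26.035533905029297)
[   0  165   74  133 1761] [326.2 427.4  46.8] ((307.2412414550781, 423.00421142578125), (126.54265594482422, 60.78990173339844), 22.578136444091797)
[ 194  345   78   30 1200] [257.7 204.1  43.4] ((269.36932373046875, 205.2126922607422), (48.779930114746094, 65.87384796142578), 60.973758697509766)
```

View pics/w1.png

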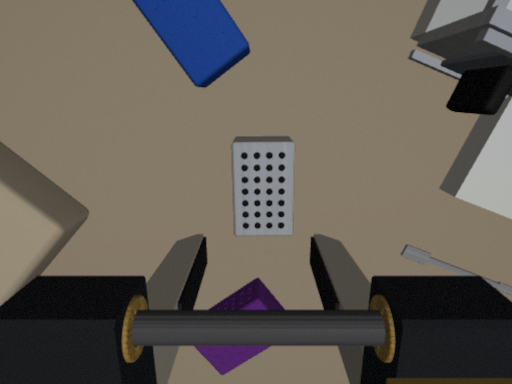

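The wrist view shows the cartridge at (263,187), aligned with the jaws and about 5 mm off; decoys are clear of the fingers. Correct and descend.

Emit:
apply_moves([
  {"x": -0.02,"y": 0.034,"z": 0,"spin": -0.003},
  {"x": -0.02,"y": 0.034,"z": 0.2,"spin": -0.003},
  {"x": -0.02,"y": 0.034,"z": 0.45,"spin": -0.003},
  {"x": -0.02,"y": 0.034,"z": 0.7,"spin": -0.003},
  {"x": -0.02,"y": 0.034,"z": 0.7,"spin": -0.003},
])

```text
time: 6.9
ee_pos: [0.4334, 0.2498, 0.0764]
ee_rot: [3.061, 0.7, -0.011]
wrist_force: [0.0, -0.3, -0.3]
width: 0.0931
```

Emit:
apply_moves([
  {"x": 0,"y": 0,"z": 0.2,"spin": 0},
  {"x": 0,"y": 0,"z": 0.37,"spin": 0},
  {"x": 0,"y": 0,"z": 0.37,"spin": 0},
  {"x": 0,"y": 0,"z": 0.37,"spin": 0},
])

```text
time: 7.4
ee_pos: [0.4371, 0.2522, 0.0262]
ee_rot: [-3.062, -0.702, -0.004]
wrist_force: [-0.5, 0.2, 0.5]
width: 0.0929
```

```bash
python3 st.py; python3 -c "
from h import *
print(state()['ee_pos'])"
```

```text
t 7.4 box [[-161.7  230.8]] z 26.2 yaw-box 21.26 F [-0.51  0.18  0.45] w 92.9 tilt [0.0024 0.0001]
[0.43712652 0.25223106 0.02620757]
```

Emit:
apply_moves([
  {"x": 0,"y": 0,"z": 0,"spin": 0},
  {"x": 0,"y": 0,"z": 0,"spin": 0},
  {"x": 0,"y": 0,"z": 0,"spin": 0},
  {"x": 0,"y": 0,"z": 0,"spin": 0},
  {"x": 0,"y": 0,"z": 0,"spin": 0},
  {"x": 0,"y": 0,"z": 0,"spin": 0},
], gripper=1, squeeze=25)

```text
time: 8.15
ee_pos: [0.4357, 0.2519, 0.0242]
ee_rot: [3.062, 0.702, -0.0]
wrist_force: [-1.4, -0.6, 1.2]
width: 0.0559
```

Emit:
apply_moves([
  {"x": 0,"y": 0,"z": -0.15,"spin": 0},
  {"x": 0,"y": 0,"z": -0.4,"spin": 0},
  {"x": 0,"y": 0,"z": -0.55,"spin": 0},
  {"x": 0,"y": 0,"z": -0.55,"spin": 0},
])

```text
time: 8.65
ee_pos: [0.4369, 0.2525, 0.1082]
ee_rot: [-3.061, -0.702, -0.005]
wrist_force: [0.2, -0.2, -2.5]
width: 0.056
```

```bash
python3 st.py
```

```text
t 8.65 box [[-161.9  231. ]] z 108.2 yaw-box 21.28 F [ 0.18 -0.16 -2.46] w 56.0 tilt [0.0036 0.    ]
```

Emit:
apply_moves([
  {"x": -0.01,"y": 0.3,"z": 0,"spin": 0.08},
  {"x": -0.01,"y": 0.6,"z": 0,"spin": 0.16},
  {"x": -0.01,"y": 0.82,"z": 0,"spin": 0.236},
  {"x": -0.01,"y": 0.82,"z": 0,"spin": 0.236},
  {"x": -0.01,"y": 0.82,"z": 0,"spin": 0.236},
])

```text
time: 9.28
ee_pos: [0.4868, 0.1407, 0.1052]
ee_rot: [-3.139, -0.127, 0.004]
wrist_force: [-0.6, 0.3, -2.8]
width: 0.0559
```

Emit:
apply_moves([
  {"x": 0.14,"y": 0.35,"z": 0,"spin": 0},
  {"x": 0.28,"y": 0.65,"z": 0,"spin": 0},
  {"x": 0.28,"y": 0.77,"z": 0,"spin": 0},
  {"x": 0.28,"y": 0.77,"z": 0,"spin": 0},
  {"x": 0.28,"y": 0.77,"z": 0,"spin": 0},
])

```text
time: 9.9
ee_pos: [0.5382, 0.0302, 0.1062]
ee_rot: [-3.138, -0.128, 0.002]
wrist_force: [0.2, -0.4, -2.4]
width: 0.0556
```

```bash
python3 st.py; python3 - <<'E'
from h import *
save('top','t2')
im,d,p=load('t2'); big=cv2.resize(im[90:240,150:300],None,fx=4,fy=4,interpolation=cv2.INTER_CUBIC)
cv2.imwrite('pics/c2.png',big[:,:,::-1])
E
```

```text
t 9.9 box [[-78.5   1.4]] z 106.2 yaw-box 0.12 F [ 0.16 -0.43 -2.42] w 55.6 tilt [-0.0009 -0.0007]
```

View pics/c2.png

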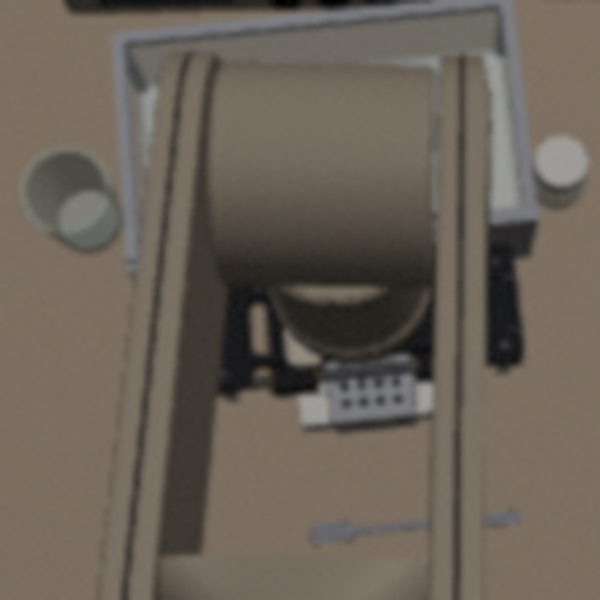

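Cartridge is over the ledge, square. Lower it gently.

Emit:
apply_moves([
  {"x": 0.01,"y": 0.005,"z": 0.15,"spin": 0},
  {"x": 0.01,"y": 0.005,"z": 0.25,"spin": 0},
  {"x": 0.01,"y": 0.005,"z": 0.3,"spin": 0},
  {"x": 0.01,"y": 0.005,"z": 0.32,"spin": 0},
  {"x": 0.01,"y": 0.005,"z": 0.33,"spin": 0},
  {"x": 0.01,"y": 0.005,"z": 0.33,"spin": 0},
])

```text
time: 10.7
ee_pos: [0.541, 0.0281, 0.0576]
ee_rot: [3.139, 0.126, 0.001]
wrist_force: [-0.5, 0.1, -1.9]
width: 0.0563
```

```bash
python3 st.py
```

```text
t 10.7 box [[-76.   -0.9]] z 57.6 yaw-box 0.03 F [-0.51  0.14 -1.89] w 56.3 tilt [0.0008 0.    ]
```

Emit:
apply_moves([
  {"x": 0,"y": -0.006,"z": 0.01,"spin": 0},
  {"x": 0,"y": -0.006,"z": 0.016,"spin": 0},
  {"x": 0,"y": -0.006,"z": 0.021,"spin": 0},
  {"x": 0,"y": -0.006,"z": 0.023,"spin": 0},
  {"x": 0,"y": -0.006,"z": 0.023,"spin": 0},
])

```text
time: 11.32
ee_pos: [0.5406, 0.029, 0.0542]
ee_rot: [3.139, 0.126, 0.0]
wrist_force: [-3.6, 0.1, 4.9]
width: 0.0559
```

```bash
python3 st.py
```

```text
t 11.32 box [[-76.2   0.1]] z 54.2 yaw-box 0.04 F [-3.59  0.07  4.85] w 55.9 tilt [0.0001 0.0001]
```

Cartridge rests on the ledge. Release, rise and go behind it.

Emit:
apply_moves([
  {"x": 0,"y": 0,"z": 0,"spin": 0},
  {"x": 0,"y": 0,"z": 0,"spin": 0},
  {"x": 0,"y": 0,"z": 0,"spin": 0},
  {"x": 0,"y": 0,"z": -0.15,"spin": 0},
  {"x": 0,"y": 0,"z": -0.35,"spin": 0},
  {"x": 0,"y": 0,"z": -0.5,"spin": 0},
  {"x": 0,"y": 0,"z": -0.5,"spin": 0},
], gripper=-0.6)

```text
time: 12.2
ee_pos: [0.5422, 0.0289, 0.1308]
ee_rot: [3.139, 0.126, 0.007]
wrist_force: [0.5, 0.6, 0.1]
width: 0.0743
```

Emit:
apply_moves([
  {"x": -0.25,"y": 0,"z": 0,"spin": 0},
  {"x": -0.5,"y": 0,"z": 0,"spin": 0},
  {"x": -0.5,"y": 0,"z": 0,"spin": 0},
  {"x": -0.5,"y": 0,"z": 0.2,"spin": 0},
  {"x": -0.5,"y": 0,"z": 0.44,"spin": 0},
  {"x": -0.5,"y": 0,"z": 0.44,"spin": 0},
  {"x": -0.5,"y": 0,"z": 0.44,"spin": 0},
], gripper=0.3)

```text
time: 13.08
ee_pos: [0.4665, 0.023, 0.0634]
ee_rot: [3.139, 0.126, 0.001]
wrist_force: [-0.0, -0.4, -0.0]
width: 0.0325
```

```bash
python3 st.py; cat > cart.py <<'E'
from h import *
import sys
im,d,p=save('wrist',sys.argv[1]); P=pts(d,p)*1000; B=tobox(P.reshape(-1,3)).reshape(*d.shape,2)
m=(abs(P[...,2]-74)<6)&(B[...,0]>-140)&(B[...,0]<80)&(abs(B[...,1])<40)
n,l,s,c=cv2.connectedComponentsWithStats(m.astype(np.uint8)); i=1+np.argmax(s[1:,4]); m=l==i; q=B[m]
R=cv2.minAreaRect(q.astype(np.float32)); print(m.sum(),'z',np.median(P[m][:,2]).round(1),'rect',np.round(R[0],1),np.round(R[1],1),round(R[2],2),'x',np.percentile(q[:,0],[1,99]).round(1),'y',np.percentile(q[:,1],[1,99]).round(1))
E
python3 cart.py w2
```

```text
t 13.07 box [[-1.506e+02 -1.000e-01]] z 63.4 yaw-box 0.04 F [-0.05 -0.41 -0.  ] w 32.5 tilt [0.0004 0.    ]
27990 z 73.9 rect [-78.3  -1.3] [56.4 85.9] 89.96 x [-119.4  -36.6] y [-28.4  25.7]
```

View pics/w2.png

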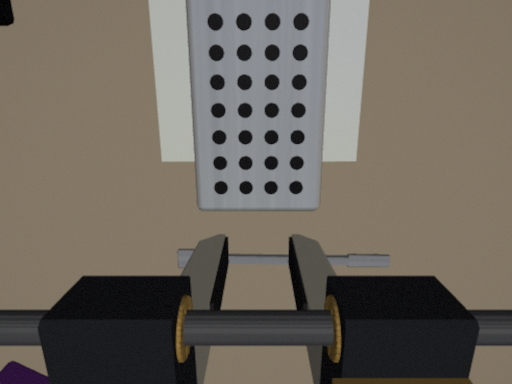

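Wrist view: cartridge near end at row ~210, square on the ledge; near end at box x ≈ -121. First a slow push, to find the finger-front offset and friction.

Emit:
apply_moves([
  {"x": 0.08,"y": 0,"z": 0,"spin": 0},
  {"x": 0.12,"y": 0,"z": 0,"spin": 0},
  {"x": 0.14,"y": 0,"z": 0,"spin": 0},
  {"x": 0.16,"y": 0,"z": 0,"spin": 0},
  {"x": 0.18,"y": 0,"z": 0,"spin": 0},
  {"x": 0.2,"y": 0,"z": 0,"spin": 0},
])

```text
time: 13.88
ee_pos: [0.4957, 0.0254, 0.0626]
ee_rot: [-3.139, -0.126, 0.0]
wrist_force: [-2.0, 0.1, 0.9]
width: 0.0328
```

```bash
python3 st.py; python3 cart.py w3; python3 st.py
```

```text
t 13.88 box [[-1.213e+02  1.000e-01]] z 62.6 yaw-box 0.04 F [-1.98  0.06  0.87] w 32.8 tilt [-0.0003 -0.0001]
27352 z 73.8 rect [-75.6  -1.2] [106.9  63.1] 0.1 x [-112.5  -23.2] y [-28.5  26. ]
t 13.93 box [[-1.209e+02  1.000e-01]] z 62.7 yaw-box 0.04 F [-1.09 -0.46 -0.27] w 32.4 tilt [ 0.0003 -0.    ]
```

Emit:
apply_moves([
  {"x": 0.267,"y": 0,"z": 0,"spin": 0},
])

```text
time: 14.05
ee_pos: [0.5335, 0.0287, 0.0615]
ee_rot: [-3.139, -0.125, 0.005]
wrist_force: [-0.2, -0.9, -0.0]
width: 0.0324
```

```bash
python3 st.py;python3 -c "
from h import *
print(state()['joint_velocities'].round(3))"
```

```text
t 14.05 box [[-83.4   0.3]] z 61.5 yaw-box 0.03 F [-0.23 -0.89 -0.04] w 32.4 tilt [-0.0033 -0.0003]
[ 0.081  0.885 -0.966  0.001  0.006  0.085]
```

Emit:
apply_moves([
  {"x": 0,"y": 0,"z": 0,"spin": 0},
])

```text
time: 14.18
ee_pos: [0.5373, 0.0287, 0.0625]
ee_rot: [-3.139, -0.126, -0.002]
wrist_force: [-0.6, -0.1, 0.6]
width: 0.0325
```

Emit:
apply_moves([
  {"x": 0,"y": 0,"z": 0,"spin": 0},
])

```text
time: 14.3
ee_pos: [0.5352, 0.0286, 0.0625]
ee_rot: [-3.139, -0.126, 0.001]
wrist_force: [-0.9, 0.4, -0.4]
width: 0.0323
```

```bash
python3 st.py; python3 cart.py w4; python3 st.py
```

```text
t 14.3 box [[-81.7   0.1]] z 62.5 yaw-box 0.04 F [-0.92  0.43 -0.39] w 32.3 tilt [-0.0006 -0.    ]
11923 z 73.8 rect [-36.8  -1.2] [56.4 43.5] 89.91 x [-57.2 -15.3] y [-28.2  25.8]
t 14.35 box [[-81.9   0.1]] z 62.6 yaw-box 0.04 F [-0.11 -0.34 -0.02] w 32.7 tilt [-0.0005 -0.0001]
```

Test flick at 0.32 m/s: the cartridge coasted ~15 mm past the stopped fingers and stayed square (near end at -58.5). The fingers cannot go beyond x≈-10 under the track, so the last ~30 mm must be a coast at ~0.5 m/s. I'll pull the cartridge back and rehearse exactly that flick on the ledge.

Emit:
apply_moves([
  {"x": 0,"y": 0,"z": 0,"spin": 0},
  {"x": 0,"y": 0,"z": 0,"spin": 0},
  {"x": 0,"y": 0,"z": 0,"spin": 0},
  {"x": 0,"y": 0,"z": 0,"spin": 0},
  {"x": 0,"y": 0,"z": 0,"spin": 0},
  {"x": 0.1,"y": 0,"z": 0,"spin": 0},
  {"x": 0.2,"y": 0,"z": 0,"spin": 0},
  {"x": 0.24,"y": 0,"z": 0,"spin": 0},
  {"x": 0.24,"y": 0,"z": 0,"spin": 0},
  {"x": 0.24,"y": 0,"z": 0,"spin": 0},
], gripper=-0.9)

```text
time: 15.6
ee_pos: [0.5709, 0.0315, 0.0625]
ee_rot: [-3.139, -0.126, 0.001]
wrist_force: [0.0, -0.7, -1.1]
width: 0.0883
```

Emit:
apply_moves([
  {"x": 0,"y": 0,"z": 0,"spin": 0},
  {"x": 0,"y": 0,"z": 0,"spin": 0},
  {"x": 0,"y": 0,"z": 0,"spin": 0},
  {"x": 0,"y": 0,"z": 0,"spin": 0},
  {"x": 0,"y": 0,"z": 0,"spin": 0},
], gripper=1, squeeze=6)

```text
time: 16.23
ee_pos: [0.5714, 0.0315, 0.0627]
ee_rot: [-3.139, -0.126, 0.0]
wrist_force: [-1.1, 0.2, 0.4]
width: 0.0561
```

```bash
python3 st.py
```

```text
t 16.23 box [[-45.3   0.1]] z 62.7 yaw-box 0.03 F [-1.13  0.15  0.38] w 56.1 tilt [-0.0001 -0.    ]
```

Emit:
apply_moves([
  {"x": -0.05,"y": 0,"z": 0,"spin": 0},
  {"x": -0.12,"y": 0,"z": 0,"spin": 0},
  {"x": -0.2,"y": 0,"z": 0,"spin": 0},
  {"x": -0.28,"y": 0,"z": 0,"spin": 0},
  {"x": -0.36,"y": 0,"z": 0,"spin": 0},
  {"x": -0.4,"y": 0,"z": 0,"spin": 0},
  {"x": -0.42,"y": 0,"z": 0,"spin": 0},
  {"x": -0.42,"y": 0,"z": 0,"spin": 0},
])

```text
time: 17.23
ee_pos: [0.5082, 0.0264, 0.0627]
ee_rot: [3.139, 0.126, -0.001]
wrist_force: [-2.4, -0.3, 2.6]
width: 0.0555
```

Emit:
apply_moves([
  {"x": 0,"y": 0,"z": 0,"spin": 0},
  {"x": 0,"y": 0,"z": 0,"spin": 0},
  {"x": 0,"y": 0,"z": 0,"spin": 0},
  {"x": -0.1,"y": 0,"z": 0,"spin": 0},
  {"x": -0.2,"y": 0,"z": 0,"spin": 0},
  {"x": -0.24,"y": 0,"z": 0,"spin": 0},
  {"x": -0.24,"y": 0,"z": 0,"spin": 0},
], gripper=-0.5)

```text
time: 18.1
ee_pos: [0.4728, 0.0236, 0.0628]
ee_rot: [3.139, 0.126, 0.001]
wrist_force: [0.2, -0.8, -0.1]
width: 0.0697
```

Emit:
apply_moves([
  {"x": 0,"y": 0,"z": 0,"spin": 0},
  {"x": 0,"y": 0,"z": 0,"spin": 0},
  {"x": 0,"y": 0,"z": 0,"spin": 0},
  {"x": 0,"y": 0,"z": 0,"spin": 0},
], gripper=0.3)

```text
time: 18.6
ee_pos: [0.4728, 0.0236, 0.0627]
ee_rot: [-3.139, -0.126, 0.0]
wrist_force: [0.2, 0.4, -0.4]
width: 0.0351
```

```bash
python3 st.py; python3 cart.py w5
```

```text
t 18.6 box [[-144.2    0. ]] z 62.7 yaw-box 0.04 F [ 0.21  0.36 -0.35] w 35.1 tilt [-0.0001 -0.    ]
28635 z 73.8 rect [-76.5  -1.3] [56.4 89.2] 89.93 x [-119.4  -33. ] y [-28.4  25.7]
```

Emit:
apply_moves([
  {"x": 0.06,"y": 0,"z": 0,"spin": 0},
  {"x": 0.085,"y": 0,"z": 0,"spin": 0},
  {"x": 0.1,"y": 0,"z": 0,"spin": 0},
  {"x": 0.11,"y": 0,"z": 0,"spin": 0},
  {"x": 0.115,"y": 0,"z": 0,"spin": 0},
  {"x": 0.115,"y": 0,"z": 0,"spin": 0},
])

```text
time: 19.4
ee_pos: [0.4899, 0.025, 0.0626]
ee_rot: [-3.139, -0.126, 0.0]
wrist_force: [-1.7, -0.2, -0.3]
width: 0.0328
```

```bash
python3 st.py
```

```text
t 19.4 box [[-1.271e+02  1.000e-01]] z 62.6 yaw-box 0.04 F [-1.72 -0.24 -0.33] w 32.8 tilt [-0. -0.]
```

Emit:
apply_moves([
  {"x": 0.4,"y": 0,"z": 0,"spin": 0},
])

```text
time: 19.52
ee_pos: [0.5445, 0.0299, 0.06]
ee_rot: [-3.139, -0.125, 0.012]
wrist_force: [0.6, -0.9, 0.5]
width: 0.0324
```

```bash
python3 st.py
```

```text
t 19.52 box [[-72.3   0.6]] z 60.0 yaw-box 0.03 F [ 0.58 -0.94  0.53] w 32.4 tilt [-0.0076 -0.0007]
```

Emit:
apply_moves([
  {"x": -0.12,"y": 0,"z": 0,"spin": 0},
])

```text
time: 19.65
ee_pos: [0.5343, 0.0284, 0.0596]
ee_rot: [-3.139, -0.126, 0.005]
wrist_force: [-1.3, 0.3, -0.6]
width: 0.0327
```

```bash
python3 st.py
```

```text
t 19.65 box [[-82.5  -0.1]] z 59.6 yaw-box 0.04 F [-1.33  0.31 -0.61] w 32.7 tilt [-0.0032 -0.0006]
```

Emit:
apply_moves([
  {"x": 0,"y": 0,"z": 0,"spin": 0},
  {"x": 0,"y": 0,"z": 0,"spin": 0},
])

```text
time: 19.9
ee_pos: [0.5322, 0.0283, 0.0634]
ee_rot: [3.139, 0.126, 0.003]
wrist_force: [-0.3, -0.1, -0.4]
width: 0.0327
```

```bash
python3 st.py; python3 cart.py w6
```

```text
t 19.9 box [[-84.7   0. ]] z 63.4 yaw-box 0.03 F [-0.33 -0.14 -0.43] w 32.7 tilt [0.0017 0.0002]
3996 z 73.7 rect [-19.9  -1.5] [13.1 56.1] 0.11 x [-26.2 -13.4] y [-28.5  25.3]
```

Rehearsal at 0.48 m/s: coast of 32.6 mm past the commanded finger stop, yaw 0.1°. For the real one the fingers stop at front x≈-15.5 with a full 62.5 mm row (≈35 mm coast, stop needs ≈31). First pull the cartridge back to give a run-up.

Emit:
apply_moves([
  {"x": 0,"y": 0,"z": 0,"spin": 0},
  {"x": 0,"y": 0,"z": 0,"spin": 0},
  {"x": 0,"y": 0,"z": 0,"spin": 0},
  {"x": 0,"y": 0,"z": 0,"spin": 0},
  {"x": 0.1,"y": 0,"z": 0,"spin": 0},
  {"x": 0.2,"y": 0,"z": 0,"spin": 0},
  {"x": 0.28,"y": 0,"z": 0,"spin": 0},
  {"x": 0.34,"y": 0,"z": 0,"spin": 0},
  {"x": 0.38,"y": 0,"z": 0,"spin": 0},
  {"x": 0.4,"y": 0,"z": 0,"spin": 0},
  {"x": 0.4,"y": 0,"z": 0,"spin": 0},
], gripper=-0.8)

```text
time: 21.32
ee_pos: [0.5916, 0.0331, 0.0626]
ee_rot: [3.139, 0.126, -0.0]
wrist_force: [1.2, 0.6, 0.3]
width: 0.084
```

Emit:
apply_moves([
  {"x": 0,"y": 0,"z": 0,"spin": 0},
  {"x": 0,"y": 0,"z": 0,"spin": 0},
  {"x": 0,"y": 0,"z": 0,"spin": 0},
  {"x": 0,"y": 0,"z": 0,"spin": 0},
  {"x": 0,"y": 0,"z": 0,"spin": 0},
], gripper=1, squeeze=10)

```text
time: 21.95
ee_pos: [0.5916, 0.0331, 0.0627]
ee_rot: [-3.139, -0.126, 0.0]
wrist_force: [-1.7, 0.5, 0.9]
width: 0.0556
```

```bash
python3 st.py
```

```text
t 21.95 box [[-25.1   0.1]] z 62.7 yaw-box 0.04 F [-1.72  0.47  0.88] w 55.6 tilt [-0.0001 -0.    ]
```

Gripped; pull back ~56 mm, then release and get behind again.

Emit:
apply_moves([
  {"x": -0.04,"y": 0,"z": 0,"spin": 0},
  {"x": -0.1,"y": 0,"z": 0,"spin": 0},
  {"x": -0.17,"y": 0,"z": 0,"spin": 0},
  {"x": -0.24,"y": 0,"z": 0,"spin": 0},
  {"x": -0.3,"y": 0,"z": 0,"spin": 0},
  {"x": -0.35,"y": 0,"z": 0,"spin": 0},
  {"x": -0.37,"y": 0,"z": 0,"spin": 0},
  {"x": -0.37,"y": 0,"z": 0,"spin": 0},
])

```text
time: 22.95
ee_pos: [0.5358, 0.0286, 0.0627]
ee_rot: [3.139, 0.126, -0.002]
wrist_force: [-2.3, 0.6, 3.0]
width: 0.056
```

Emit:
apply_moves([
  {"x": 0,"y": 0,"z": 0,"spin": 0},
  {"x": 0,"y": 0,"z": 0,"spin": 0},
  {"x": 0,"y": 0,"z": 0,"spin": 0},
  {"x": -0.1,"y": 0,"z": 0,"spin": 0},
  {"x": -0.15,"y": 0,"z": 0,"spin": 0},
  {"x": -0.15,"y": 0,"z": 0,"spin": 0},
], gripper=-0.5)

```text
time: 23.7
ee_pos: [0.5136, 0.0269, 0.0627]
ee_rot: [-3.139, -0.126, -0.0]
wrist_force: [0.3, 0.0, 0.1]
width: 0.0696
```

Emit:
apply_moves([
  {"x": 0,"y": 0,"z": 0,"spin": 0},
  {"x": 0,"y": 0,"z": 0,"spin": 0},
  {"x": 0,"y": 0,"z": 0,"spin": 0},
  {"x": 0,"y": 0,"z": 0,"spin": 0},
], gripper=0.3)

```text
time: 24.2
ee_pos: [0.514, 0.0269, 0.0627]
ee_rot: [-3.139, -0.126, -0.0]
wrist_force: [-0.2, 0.2, 0.3]
width: 0.035
```

```bash
python3 st.py; python3 cart.py w7
```

```text
t 24.2 box [[-1.029e+02  1.000e-01]] z 62.7 yaw-box 0.04 F [-0.19  0.17  0.34] w 35.0 tilt [ 0.0001 -0.    ]
23504 z 73.8 rect [-43.4  -1.4] [56.4 76.8] 89.82 x [-80.4  -5.8] y [-28.4  25.6]
```

Emit:
apply_moves([
  {"x": 0.05,"y": 0,"z": 0,"spin": 0},
  {"x": 0.08,"y": 0,"z": 0,"spin": 0},
  {"x": 0.095,"y": 0,"z": 0,"spin": 0},
  {"x": 0.105,"y": 0,"z": 0,"spin": 0},
  {"x": 0.113,"y": 0,"z": 0,"spin": 0},
  {"x": 0.113,"y": 0,"z": 0,"spin": 0},
])

```text
time: 25.0
ee_pos: [0.5308, 0.0282, 0.0626]
ee_rot: [-3.139, -0.126, -0.0]
wrist_force: [0.2, 0.7, -0.4]
width: 0.0327
```

```bash
python3 st.py; python3 cart.py w8; python3 st.py
```

```text
t 25.0 box [[-86.    0.1]] z 62.6 yaw-box 0.04 F [ 0.18  0.65 -0.45] w 32.7 tilt [ 0.0001 -0.    ]
18224 z 73.8 rect [-53.2  -1.2] [62.9 81.1] 89.9 x [-78.4 -13.1] y [-28.7  26.2]
t 25.05 box [[-86.    0.1]] z 62.6 yaw-box 0.04 F [-0.08  0.4  -0.63] w 32.4 tilt [ 0.0002 -0.    ]
```

Emit:
apply_moves([
  {"x": 0.416,"y": 0,"z": 0,"spin": 0},
  {"x": 0.29,"y": 0,"z": 0,"spin": 0},
  {"x": 0.1,"y": 0,"z": 0,"spin": 0},
  {"x": -0.1,"y": 0,"z": 0,"spin": 0},
  {"x": -0.1,"y": 0,"z": 0,"spin": 0},
  {"x": -0.1,"y": 0,"z": 0,"spin": 0},
])

```text
time: 25.8
ee_pos: [0.5168, 0.027, 0.0633]
ee_rot: [3.139, 0.126, 0.003]
wrist_force: [-0.1, -0.1, 1.0]
width: 0.0321
```

```bash
python3 st.py; python3 - <<'E'
from h import *
im,d,p=save('wrist','w9'); im,d,p=save('scene','s9')
big=cv2.resize(im[150:290,140:300],None,fx=5,fy=4.2,interpolation=cv2.INTER_CUBIC); big=cv2.resize(im[160:280,145:285],None,fx=5,fy=5,interpolation=cv2.INTER_CUBIC)
cv2.imwrite('pics/c9.png',big[:,:,::-1])
E
```

```text
t 25.8 box [[-100.1   -0. ]] z 63.3 yaw-box 0.04 F [-0.08 -0.12  0.95] w 32.1 tilt [0.0018 0.0002]
```

View pics/w9.png

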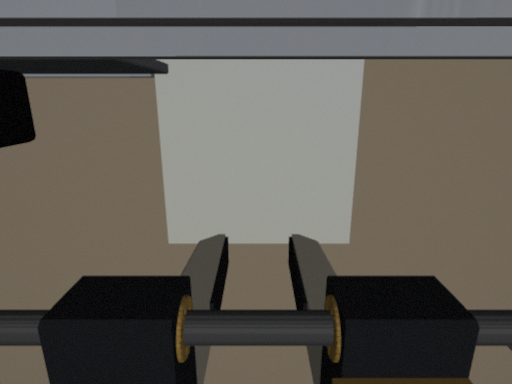

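View pics/c9.png

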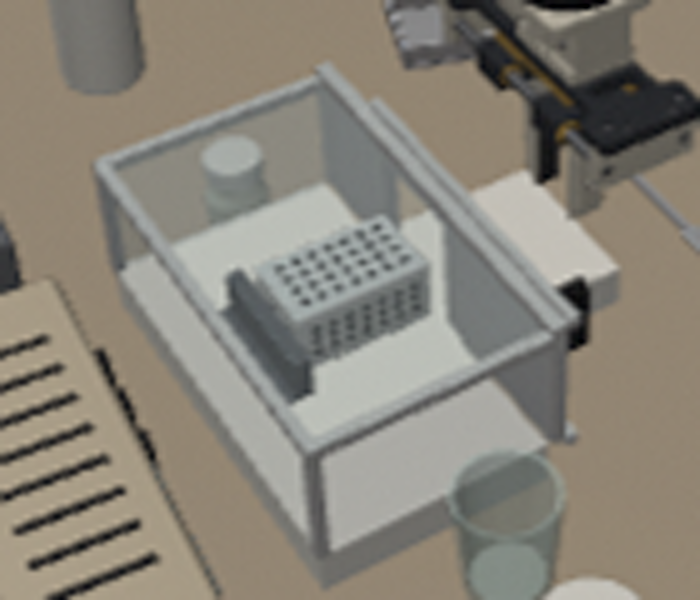

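Wrist view: ledge empty. Scene crop: cartridge entirely inside, square, its end at the stop (seam near (285,300)). Now move left of the handle, out of the top camera's way, and check numerically before shutting.

Emit:
apply_moves([
  {"x": 0,"y": 0,"z": -0.3,"spin": 0},
  {"x": 0,"y": 0,"z": -0.6,"spin": 0},
  {"x": 0,"y": -0.3,"z": -0.8,"spin": 0},
  {"x": 0,"y": -0.7,"z": -0.8,"spin": 0},
  {"x": 0,"y": -1,"z": -0.8,"spin": 0},
  {"x": 0,"y": -1,"z": -0.8,"spin": 0},
], gripper=1)

```text
time: 26.65
ee_pos: [0.504, 0.1796, 0.183]
ee_rot: [-3.138, -0.132, -0.001]
wrist_force: [-0.0, -0.5, -0.1]
width: 0.0007
```

```bash
python3 st.py; python3 - <<'E'
from h import *
im,d,p=save('top','t10'); big=cv2.resize(im[85:185,165:285],None,fx=6,fy=6,interpolation=cv2.INTER_CUBIC)
cv2.imwrite('pics/c10.png',big[:,:,::-1])
E
```

```text
t 26.65 box [[-100.8  153.1]] z 183.0 yaw-box 0.27 F [-0.02 -0.52 -0.1 ] w 0.7 tilt [ 0.0008 -0.0009]
```

View pics/c10.png

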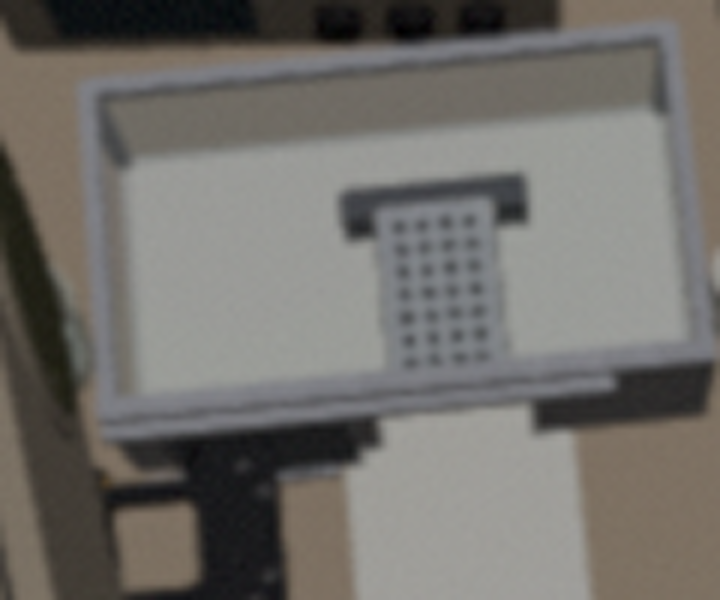

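```bash
python3 - <<'E'
from h import *
im,d,p=load('t10'); g=cv2.cvtColor(im,cv2.COLOR_RGB2GRAY).astype(float)
im0,_,_=load('t1'); g0=cv2.cvtColor(im0,cv2.COLOR_RGB2GRAY).astype(float)
def edge(g,us,r0,r1,sgn):
    o=[]
    for u in us:
        c=sgn*np.diff(g[r0:r1,u]); k=int(np.argmax(c)); w=np.clip(c[max(k-1,0):k+2],0,None); o.append((u,r0+(np.arange(max(k-1,0),max(k-1,0)+len(w))*w).sum()/w.sum()+.5))
    return o
far=edge(g,range(231,246),114,124,1); B=tobox(cast(far,.075,p)*1000); print('cart far top edge',B.mean(0).round(1),'slope deg',np.degrees(np.arctan(np.polyfit(B[:,1],B[:,0],1)[0])).round(2))
for nm,gg,us in(('now',g,list(range(224,227))+list(range(249,252))),('before',g0,range(226,250))):
    lo=edge(gg,us,117,131,1); B=tobox(cast(lo,.03,p)*1000); print('stop low edge',nm,B.mean(0).round(1), B[:,0].std().round(1))
print(g[112:130,238].round(),g[112:130,226].round())
E
```

```text
cart far top edge [103.5  -3.8] slope deg -0.02
stop low edge now [105.7  -0. ] 0.3
stop low edge before [105.5   0. ] 0.3
[154. 153. 137.  93.  68.  74. 100. 127. 126. 105. 101. 120. 125. 114.
 114. 127. 126. 119.] [155. 154. 155. 143. 104.  74.  67.  71.  70.  65.  54.  56.  90. 135.
 149. 150. 151. 151.]
```

Top view: cartridge square (0.0°), far edge at 103.5 against the stop face at 105.6 – a 2 mm difference that may be edge rounding and calibration. Take a close wrist look through the clear roof.

Emit:
apply_moves([
  {"x": 0.3,"y": 0.3,"z": -0.2,"spin": 0},
  {"x": 0.6,"y": 0.7,"z": -0.2,"spin": 0},
  {"x": 0.8,"y": 1,"z": -0.2,"spin": 0},
  {"x": 0.8,"y": 1,"z": -0.2,"spin": 0},
  {"x": 0.8,"y": 1,"z": -0.2,"spin": 0},
  {"x": 0.8,"y": 1,"z": -0.2,"spin": 0},
])

```text
time: 27.45
ee_pos: [0.6348, 0.0373, 0.2126]
ee_rot: [-3.139, -0.126, 0.001]
wrist_force: [0.0, -0.0, -0.2]
width: 0.0007
```

```bash
python3 st.py; python3 - <<'E'
from h import *
im,d,p=save('wrist','w11')
B=[(x,y) for x in(15,60,105) for y in(-28,28)]
E=np.array(p['extrinsics']);f=192/np.tan(np.radians(p['fovy'])/2)
for b in B:
    w=np.r_[tow(b)[0]/1000,.075,1]; c=E@w; print(b,(f*c[0]/c[2]+p['cx']).round(),(f*c[1]/c[2]+p['cy']).round())
print('cam',tobox(-E[:3,:3].T@E[:3,3]*1000), (-E[:3,:3].T@E[:3,3]))
E
```

```text
t 27.45 box [[18.4  0.8]] z 212.6 yaw-box 0.06 F [ 0.03 -0.04 -0.23] w 0.7 tilt [-0.0004 -0.0004]
(15, -28) 289.0 192.0
(15, 28) 226.0 192.0
(60, -28) 290.0 142.0
(60, 28) 225.0 142.0
(105, -28) 292.0 87.0
(105, 28) 224.0 87.0
cam [[98.18528429 -0.31941265]] [0.71450119 0.04247054 0.36652794]
```

View pics/w11.png

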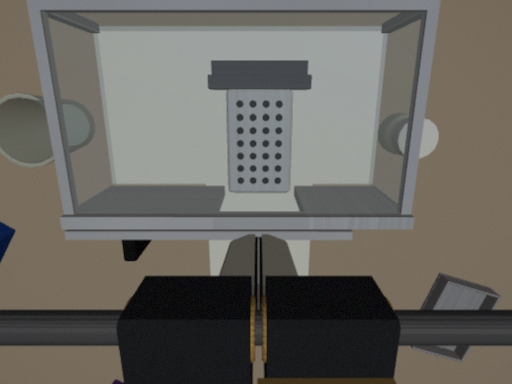

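```bash
python3 - <<'E'
from h import *
im,d,p=load('w11'); g=cv2.cvtColor(im,cv2.COLOR_RGB2GRAY).astype(int)
for u in(215,240,258,275,302): print(u,g[70:96,u].tolist())
print('near',[g[184:200,u].tolist() for u in(245,272)])
for r in(70,80,84,86,88,90,92): print(r,'z30',tobox(cast([(258,r)],.03,p)*1000)[0].round(1),'z60',tobox(cast([(258,r)],.06,p)*1000)[0].round(1),'z75',tobox(cast([(258,r)],.075,p)*1000)[0].round(1))
for r in(188,190,192,194): print(r,tobox(cast([(258,r)],.075,p)*1000)[0].round(1))
E
```

```text
215 [74, 72, 73, 72, 70, 70, 72, 73, 73, 71, 72, 72, 70, 72, 73, 73, 73, 74, 67, 89, 142, 161, 160, 160, 161, 161]
240 [75, 73, 72, 71, 70, 72, 72, 69, 73, 73, 71, 73, 72, 73, 74, 74, 76, 73, 70, 113, 134, 138, 139, 138, 138, 138]
258 [73, 72, 72, 72, 71, 73, 73, 71, 72, 72, 73, 72, 73, 71, 73, 76, 74, 74, 70, 109, 135, 138, 136, 139, 138, 138]
275 [70, 72, 71, 71, 71, 74, 72, 72, 72, 74, 73, 72, 71, 72, 74, 72, 74, 74, 69, 108, 132, 136, 137, 137, 137, 137]
302 [70, 72, 72, 71, 69, 72, 71, 72, 72, 71, 72, 70, 72, 70, 72, 72, 73, 73, 66, 90, 144, 160, 161, 160, 161, 162]
near [[134, 135, 136, 136, 136, 137, 129, 119, 123, 150, 161, 158, 160, 160, 160, 160], [134, 134, 136, 134, 135, 135, 130, 115, 122, 151, 162, 159, 160, 159, 162, 159]]
70 z30 [121.1  -0.4] z60 [119.   -0.4] z75 [118.   -0.4]
80 z30 [112.2  -0.4] z60 [110.9  -0.4] z75 [110.3  -0.4]
84 z30 [108.6  -0.4] z60 [107.7  -0.4] z75 [107.2  -0.4]
86 z30 [106.8  -0.4] z60 [106.   -0.4] z75 [105.6  -0.4]
88 z30 [105.   -0.4] z60 [104.4  -0.4] z75 [104.1  -0.4]
90 z30 [103.2  -0.4] z60 [102.7  -0.4] z75 [102.5  -0.4]
92 z30 [101.3  -0.4] z60 [101.1  -0.4] z75 [100.9  -0.4]
188 [18.7 -0.4]
190 [16.8 -0.4]
192 [14.9 -0.4]
194 [13.1 -0.4]
```

Contact confirmed: the dark stop's front edge and the cartridge's end meet at the same row (~89), both ≈103.6 mm in this view, no floor gap, near end ≈15 mm inside. Now shut.

Emit:
apply_moves([
  {"x": -0.1,"y": -0.35,"z": 0,"spin": 0},
  {"x": -0.25,"y": -0.7,"z": 0,"spin": 0},
  {"x": -0.33,"y": -0.98,"z": 0,"spin": 0},
  {"x": -0.33,"y": -0.98,"z": 0,"spin": 0},
  {"x": -0.33,"y": -0.98,"z": 0.1,"spin": 0},
  {"x": -0.33,"y": -0.98,"z": 0.4,"spin": 0},
  {"x": -0.33,"y": -0.98,"z": 0.7,"spin": 0},
  {"x": -0.33,"y": -0.98,"z": 0.86,"spin": 0},
  {"x": -0.33,"y": -0.98,"z": 0.86,"spin": 0},
  {"x": -0.33,"y": -0.98,"z": 0.86,"spin": 0},
])

```text
time: 28.75
ee_pos: [0.5751, 0.1786, 0.0845]
ee_rot: [-3.139, -0.124, -0.002]
wrist_force: [0.1, 0.1, 0.2]
width: 0.0002
```

```bash
python3 st.py
```

```text
t 28.75 box [[-30.  146.5]] z 84.5 yaw-box -0.01 F [0.05 0.11 0.23] w 0.2 tilt [ 0.0011 -0.    ]
```

Emit:
apply_moves([
  {"x": 0,"y": 0.06,"z": 0,"spin": 0},
  {"x": 0,"y": 0.12,"z": 0,"spin": 0},
  {"x": 0,"y": 0.19,"z": 0,"spin": 0},
  {"x": 0,"y": 0.26,"z": 0,"spin": 0},
  {"x": 0,"y": 0.33,"z": 0,"spin": 0},
  {"x": 0,"y": 0.4,"z": 0,"spin": 0},
  {"x": 0,"y": 0.47,"z": 0,"spin": 0},
  {"x": 0,"y": 0.53,"z": 0,"spin": 0},
  {"x": 0,"y": 0.58,"z": 0,"spin": 0},
  {"x": 0,"y": 0.62,"z": 0,"spin": 0},
  {"x": 0,"y": 0.64,"z": 0,"spin": 0},
])

```text
time: 30.12
ee_pos: [0.582, 0.0831, 0.0837]
ee_rot: [3.139, 0.125, -0.0]
wrist_force: [1.0, 1.9, 2.3]
width: 0.0007
```

Emit:
apply_moves([
  {"x": 0,"y": 0.01,"z": 0,"spin": 0},
  {"x": 0,"y": 0.02,"z": 0,"spin": 0},
  {"x": 0,"y": 0.03,"z": 0,"spin": 0},
  {"x": 0,"y": 0.03,"z": 0,"spin": 0},
])

```text
time: 30.62
ee_pos: [0.5823, 0.0791, 0.0836]
ee_rot: [-3.139, -0.126, 0.0]
wrist_force: [0.2, 2.0, 1.6]
width: 0.0004
```

```bash
python3 st.py
```

```text
t 30.62 box [[-30.7  46.7]] z 83.6 yaw-box 0.04 F [0.22 1.98 1.55] w 0.4 tilt [-0.0001 -0.0001]
```

Emit:
apply_moves([
  {"x": 0,"y": 0.01,"z": 0,"spin": 0},
  {"x": 0,"y": 0.02,"z": 0,"spin": 0},
  {"x": 0,"y": 0.03,"z": 0,"spin": 0},
  {"x": 0,"y": 0.03,"z": 0,"spin": 0},
])

```text
time: 31.12
ee_pos: [0.5824, 0.0788, 0.0838]
ee_rot: [-3.133, -0.128, 0.0]
wrist_force: [-0.7, 20.5, 1.6]
width: 0.0004
```

```bash
python3 st.py
```

```text
t 31.12 box [[-30.7  46.4]] z 83.8 yaw-box 0.13 F [-0.72 20.48  1.63] w 0.4 tilt [ 0.0002 -0.0061]
```

End stop reached (20 N). Back off, rise, retreat, final look.

Emit:
apply_moves([
  {"x": 0,"y": -0.04,"z": 0,"spin": 0},
  {"x": 0,"y": -0.09,"z": 0,"spin": 0},
  {"x": 0,"y": -0.09,"z": -0.3,"spin": 0},
  {"x": 0,"y": -0.09,"z": -0.6,"spin": 0},
  {"x": 0,"y": -0.09,"z": -0.9,"spin": 0},
  {"x": -0.4,"y": -0.09,"z": -0.9,"spin": 0},
  {"x": -0.8,"y": -0.3,"z": -0.9,"spin": 0},
  {"x": -1,"y": -0.6,"z": -0.9,"spin": 0},
  {"x": -1,"y": -1,"z": -0.9,"spin": 0},
  {"x": -1,"y": -1,"z": -0.9,"spin": 0},
  {"x": -1,"y": -1,"z": -0.9,"spin": 0},
])

```text
time: 32.5
ee_pos: [0.4211, 0.2118, 0.2185]
ee_rot: [3.138, 0.127, -0.0]
wrist_force: [0.1, -0.2, -0.5]
width: 0.0004
```

```bash
python3 st.py; python3 - <<'E'
from h import *
a=save('scene','s12')[0]; b=save('top','t12')[0]
c=cv2.resize(a[130:290,130:350],None,fx=2.5,fy=2.5,interpolation=cv2.INTER_CUBIC)
e=cv2.resize(b[90:240,140:360],(550,375),interpolation=cv2.INTER_CUBIC)[:200]
cv2.imwrite('pics/c12.png',np.vstack([c[:400],e])[:,:,::-1])
i0,d0,p0=load('t1')
P=pts(load('t12')[1],load('t12')[2])
def R(P,lo,hi,bx):
    x0,x1,y0,y1=bx; q=P[y0:y1,x0:x1].reshape(-1,3)*1000; q=q[(q[:,2]>lo)&(q[:,2]<hi)]; return np.round(cv2.minAreaRect(q[:,:2].astype(np.float32))[0],1),len(q)
P0=pts(d0,p0)
for n,lo,hi,bx in(('beaker',40,100,(155,182,125,156)),('dish',8,40,(310,350,185,235)),('jar',30,70,(283,300,122,142)),('purple',25,60,(160,202,258,302))): print(n,R(P0,lo,hi,bx),R(P,lo,hi,bx))
dd=cv2.absdiff(b,i0).max(2)[210:230,225:285]; print('spatula diff',dd.max())
E
```

```text
t 32.5 box [[-180.8  191.7]] z 218.5 yaw-box 0.09 F [ 0.13 -0.18 -0.45] w 0.4 tilt [-0.0003  0.001 ]
beaker (array([668.9, 241.1]), 275) (array([668.4, 241.1]), 276)
dish (array([ 469.7, -214.8]), 181) (array([ 469.6, -214.9]), 183)
jar (array([ 687.7, -105.4]), 158) (array([ 687.5, -104.9]), 160)
purple (array([281. , 204.9]), 753) (array([284.5, 202.3]), 442)
spatula diff 10
```

View pics/c12.png

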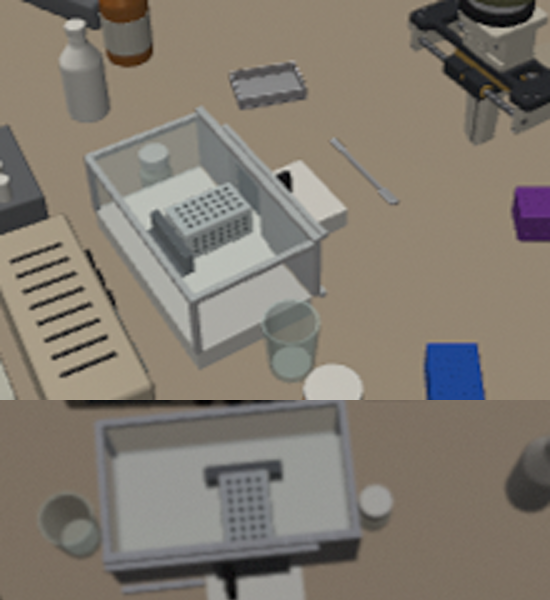

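The view shows the shutter shut, the cartridge against the stop and the bystanders in place (the purple reading is partly hidden by the arm). Hand in.

```bash
python3 -c "
from rig import *
print(sign_off())"
```

```text
the job is handed in; nothing more can be done
None
```

The cartridge is fully inside the dry box, square against the stop, and the shutter is shut with the robot clear. I handed the job in at about 32.5 s.

- **Shutter:** I pushed it open to its end stop and later pushed it back to the shut end stop. The force was about 20 N each time.
- **Sliding in:** An upright gripper cannot reach under the lintel. I pushed the cartridge from behind with the fingers and let it coast the last 30 mm or so onto the stop. I first ran two test pushes on the ledge to set the speed, pulling the cartridge back after each. In both, its front end went into the port without reaching the stop.
- **Not gentle in the strict sense:** The final push was about 0.5 m/s. I estimate it met the stop at up to 0.2 m/s, but I did not measure that.
- **Resting place:** The close wrist view through the roof shows the cartridge's end meeting the stop face with no visible gap and its near end about 15 mm inside. The top camera measured it square (0.0°) but put the far edge 2 mm short of the stop. I put that down to the rounded edge and calibration.
- **Rim:** I saw no sign of contact. The fingers were meant to stop about 15 mm short of the port face, but I had no reading at the moment of fastest motion.
- **Other things:** Beaker, dish and jar measured within 0.5 mm of where they started, and the spatula looked unchanged. I did not measure the bottles or the reagent jar. The purple look-alike read a few millimetres off, but the arm partly hid it and I never touched it.

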